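# Pop the fuse hatch of the bench power box

### The job

Get at the fuses of the bench power box: with a fingertip, press lightly on the ribbed spot of the fuse hatch, the narrower of the two hatches, pushing it right down once so that its push-push catch lets go, then take the hand away upwards so that it springs up. When it stands fully open, wait a couple of seconds with the hand clear to make sure it stays so. Do not push it down again, leave the wider socket hatch shut, and do not shift or pick up the boxes or the things on the bench.

Things in the scene. Friction and masses are not known exactly. Their poses are not given: they have to be found in the camera images.
- fuse_unit: Grey moulded enclosure 130 (x) x 140 (y) x 95 (z) mm, 2.7 kg, standing on its own weight on a 12 mm plywood board on the bench, the narrow fuse hatch flush in its top. Origin: centre of its underside, 12 mm above the bench; top 107 mm above the bench. x points from its front (robot side) to its rear, z up. The socket enclosure stands beside it, on either side, centres 156 mm apart.
- fuse_hatch (a joint): Angle (rad) of the fuse hatch, a grey lid 76 mm (front to rear) x 60 x 4 mm, hinged at its rear edge and sprung to open. About 0 (to 0.01) = shut, flush; below 0 = pressed in, rigid stop at -0.064; 1.65 = open on its stop, just past upright. The push-push catch lets go only if pushed to -0.05 or beyond, then let up; it swings open by itself in about 2 s. After a shorter push it stays shut.
- fuse_hatch_press (a point): Ribbed thumb spot, five low ribs on a 26 x 20 mm patch of the fuse hatch, centred 14 mm from its front edge; the point is on top of the ribs, 108 mm above the bench while shut, and moves with the hatch. Axes when shut: x to the rear (hinge 66 mm away), z up. Pushing here takes about 4 to 5 N; the rigid stop, 5 mm down, should be reached for the catch to let go.
- fuse_hatch_hinge (a point): Middle of the fuse hatch's hinge axis (y), at its rear edge, 106 mm above the bench. Opening, the hatch's front edge rises to 80 mm above the enclosure and moves away from the robot, towards this hinge.
- socket_unit: The other enclosure, of the same size, weight, frame and height, with the wider hatch and a black rocker switch at its front edge.
- socket_hatch (a joint): Angle of the socket hatch in rad, 76 x 112 x 4 mm, over two mains sockets; the same catch and values as the fuse hatch. It is to stay shut (0).
- canister: White plastic resin canister 75 x 110 mm, 152 mm high to its black cap, 0.85 kg, loose on the bench beside one end of the board. Origin: centre of its underside. Bystander.
- scale: Flat steel bench scale 150 x 110 mm with a round glass plate, 30 mm high, loose, beside the other end of the board. Origin: centre of its underside. Bystander.
- cup: Blue plastic mixing cup, 72 mm wide at the rim, 105 mm high, loose on the scale's plate. Origin: centre of its underside. Bystander.
- scissors: Scissors about 165 mm long, lying flat (10 mm high) on the bench between the robot and the board. Origin: near the pivot, on the bench. Bystander.
Things that resemble listed ones, but are neither listed nor needed, are in the scene too. What is shaped like the fuse_unit but yellow is not meant.

How it is judged:
By the outcome, as a careful person would: the job done as asked, in the order asked, and still so for the second after the job is handed in, with the robot touching nothing.
It also fails if it takes over 40 s, if anything falls off the work surface, if the arm or the gripper's body presses on something with over 40 N, if the wrist force passes 120 N, or if a joint passes its speed limit or range.

### The arm

A 7-joint arm with a two-finger parallel gripper is mounted at the origin on the work surface. World frame = base frame: x ahead of the robot, y to its left, z up, the work surface at z = 0. Lengths are in m, angles in rad, forces in N, time in s.
With the tool pointing down it reaches from about 0.4 to 0.85 m from the base axis. Payload 4.5 kg.
Tool frame: the origin (TCP) lies between the finger pads; the fingertips stand ahead of it and the grasp point (between the pads) is the TCP (robot.tips_ahead is the y of the fingertips in the tool frame, in m); y points along the fingers, x is the direction in which the jaws open and shut, and the axes are right-handed (so a half turn about y gives the same grasp; the last joint's range is limited). The gripper opens to 85 mm and grips with 20 to 120 N. Pads are 22 mm wide; open, the fingers measure 114 mm over their backs; the gripper's body (76 mm by 85 mm) begins 54 mm behind the grasp point. The pads swing forward as they close: fully open they stand 13 mm farther back than shut.
Start: joints at [-1.113, 0.689, -0.195, 1.565, 0.157, 0.902, -0.215], TCP at [0.257, 0.57, 0.25] pointing down, gripper open.
Joint ranges: [-3.01, 3.01], [-0.46, 2.08], [-1.47, 1.51], [0.13, 2.56], [-1, 4.14], [0.04, 2.09], [-2.66, 2.66]. Speed limits (rad/s): [2.57, 2.57, 3.14, 3.14, 3.14, 3.14, 3.14].

### API

Orientations are given as a unit quaternion [w, x, y, z].
In Python, from plant import robot gives the robot as it stands.
- The arm moves only by the tool drive_tool, never from a script. Its argument "series" is text: rows parted by semicolons, each of 7 numbers parted by spaces: the opening in per cent of the stroke, from 0 (shut) to 100 (fully open), then the shift along the tool's x, y, z in m, then the turn, a rotation vector about the tool's x, y, z in degrees. A call has 1 to 10 rows; each row is the pose to reach, as a shift and turn from the pose commanded when the call began, along the tool's axes at that moment; what a row does not reach only later rows make up. A row lasts 1/12 s, in which the tool goes at most 41.7 mm and 7.16 degrees, less where a joint would pass 70% of its speed; a pose out of reach is approached as far as the arm can. A call with a gripper value outside its range is refused whole. The fingers move at their own pace and stop on an object; "force" is the grip in N (left out, the last holds). Time passes only in rows, so rows that repeat a pose let the fingers close. It gives the time, the measured TCP pose, the force and the opening at its end, in the units of the state.
- robot.sense(): the state, without advancing time (a new reading comes with each control period).
- robot.snapshot(name): name is "scene" or "top" or "wrist"; returns the picture (480x640x3 uint8, red, green, blue); there is no depth.
- robot.get_calibration(name): a dict with "K" (3x3 intrinsics, pixels), "extrinsics" (4x4, takes a point from world to camera coordinates); the wrist camera has in their place "tool_from_camera" (4x4, takes a point from camera to tool coordinates, whose origin is the TCP and whose axes are the tool frame's). Camera axes: x right, y down, z forward; pixel columns grow to the right and rows downward; lengths in m; the calibration is good to about 2 mm. The wrist camera is an equidistant fisheye: a pixel r from the principal point sees the ray r / f radians off the axis. A picture is of the moment at which its call begins: read the wrist's pose just before it. get_calibration takes no time and is no camera call.
- robot.sign_off(): hands the job in, once; it reports no verdict.
Trained networks look in the newest picture that a camera, given by its name, has taken for a name from the list of things; names that differ only in an ending like _2 or _b are one class to them, and where a whole thing is asked for, a point or a joint stands for the part that bears it (a point fixed in the world has none). Each returns a list of dicts, best first, with "score" (0 to 1); they miss things now and then, are a little off and sometimes report something else, mostly with a low value. They report only what shows in the picture. A call takes as long as a camera call. They do not tell look-alikes from the thing itself.
- robot.look_for(target, camera): "location" ([column, row] in pixels, amid what is visible of it).
- robot.trace(target, camera): "region" (480x640 bool, what is visible of it) and "location" ([column, row] in pixels, amid what is visible of it).
The state is a dict: "clock": time; "joint_pos": joint angles; "qvel": joint speeds; "joint_torque": joint torques, N m; "position": TCP position; "tool_rot": TCP orientation; "wrist_force": force on the tool from outside, world axes, zero at the start; "wrist_torque": the same for the moment, N m; "finger_gap": opening from 0.0 (shut) to 1.0 (fully open).
Only numpy, scipy, OpenCV 4.12 (cv2) and the standard library are available. Lean on these libraries where they do the work, as an engineer would, in place of code of your own. Each camera call takes 0.05 s, during which the arm holds its last target.

## Working session

There is one attempt and no reset: what is moved stays moved. The work goes in short steps, Python scripts to look and compute and a tool call to move; the robot and the scene stay as the last step left them, time stands still between calls to the robot, and variables do not carry over. Pictures are saved under pics/ and viewed, and the job is handed in when it is done.

Besides the shell and the picture viewer there is one more tool, called in YAML: its name, and indented under it one key for each argument. drive_tool: Moves the arm, as the interface text tells. Its arguments: {"type":"object","properties":{"series":{"type":"string"},"force":{"type":"number"}},"required":["series"]}

```bash
ls; mkdir -p pics
python3 - <<'E'
from plant import robot
import cv2
s=robot.sense(); print(s); print(robot.tips_ahead)
for n in ("scene","top"):
    im=robot.snapshot(n); cv2.imwrite(f"pics/{n}0.png",im[:,:,::-1])
    for t in ("fuse_hatch_press","fuse_unit","socket_unit","fuse_hatch","canister","cup","scissors"):
        print(n,t,[(r["location"],round(r["score"],2)) for r in robot.look_for(t,n)][:3])
    c=robot.get_calibration(n); print(c["K"],c["extrinsics"])
E
```

```text
pics
{'clock': 0.0, 'joint_pos': array([-1.11320063,  0.68997395, -0.19449974,  1.56637625,  0.15729524,
        0.90248741, -0.21509049]), 'qvel': array([ 0.00059485, -0.002623  ,  0.00023047, -0.00059858,  0.00025441,
       -0.00060125,  0.00113442]), 'joint_torque': array([ 3.08113958e-04, -5.39610779e+01, -1.26624450e+00, -1.58541816e+01,
        9.15382669e-03,  9.51078575e-03,  3.96323529e-06]), 'position': array([0.25680751, 0.56911576, 0.24948133]), 'tool_rot': array([-0.59356163,  0.59435486,  0.38316154, -0.38420584]), 'wrist_force': array([-0.19516515, -0.77551111,  0.40497771]), 'wrist_torque': array([-0.03146327,  0.01787301, -0.01359052]), 'finger_gap': 1.0043163132934034}
0.019
scene fuse_hatch_press [([342.3, 225.5], 0.88), ([212.2, 128.3], 0.56)]
scene fuse_unit [([221.4, 140.2], 0.65), ([345.3, 236.1], 0.56)]
scene socket_unit [([270.2, 225.9], 0.74)]
scene fuse_hatch [([217.8, 128.2], 0.94)]
scene canister [([176.4, 203.3], 0.79)]
scene cup [([453.1, 259.6], 0.81), ([345.1, 221.4], 0.69)]
scene scissors [([304.7, 176.4], 0.57)]
[[462.17615362   0.         320.5880
[... 386 characters left out ...]
1.4, 331.8], 0.82), ([286.9, 269.3], 0.76)]
top fuse_unit [([508.3, 329.9], 0.79), ([291.0, 269.3], 0.77), ([478.7, 217.1], 0.46)]
top socket_unit [([371.2, 242.7], 0.96)]
top fuse_hatch [([509.9, 332.5], 0.57), ([191.3, 305.3], 0.43)]
top canister [([480.2, 215.0], 0.56)]
top cup [([166.5, 280.7], 0.78), ([192.1, 305.8], 0.67)]
top scissors [([391.3, 328.3], 0.69)]
[[605.14631729   0.         319.76176139]
 [  0.         605.14631729 240.94839269]
 [  0.           0.           1.        ]] [[-0.00564556 -0.99980394  0.01897894  0.04827501]
 [-0.99511755  0.00374692 -0.09862564  0.5920232 ]
 [ 0.09853519 -0.01944307 -0.99494361  1.15867743]
 [ 0.          0.          0.          1.        ]]
```

View pics/scene0.png

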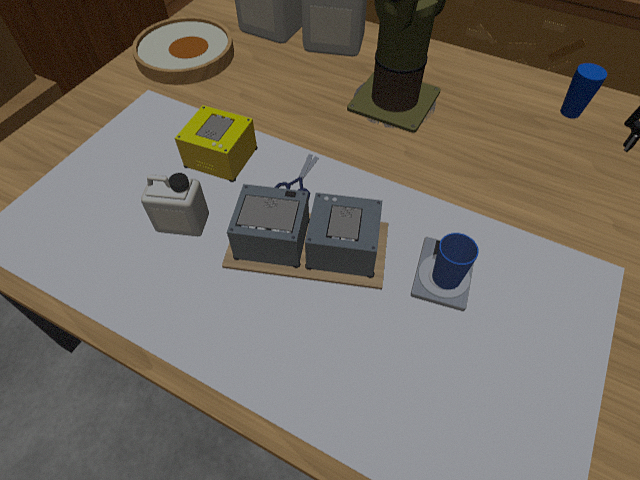

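View pics/top0.png

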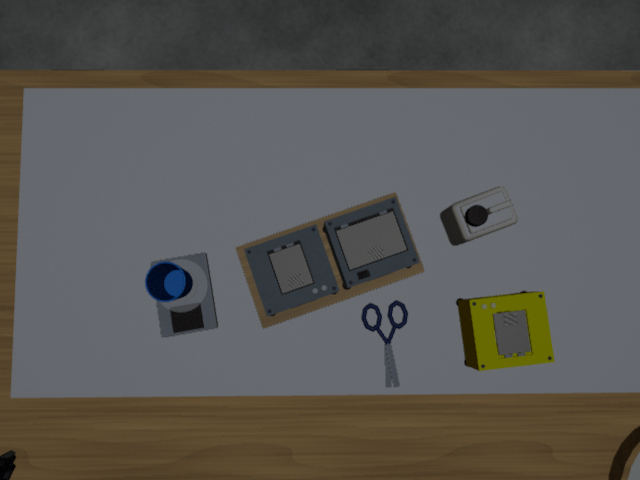

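The top view shows the grey fuse unit around (291,268), the socket unit around (371,243), and the yellow decoy at (508,330). I'll zoom in and trace the hatch to locate it precisely.

```bash
cat > h.py <<'E'
import numpy as np
from plant import robot
def ray(n,uv):
    c=robot.get_calibration(n);K=np.array(c["K"]);E=np.array(c["extrinsics"])
    d=E[:3,:3].T@np.linalg.solve(K,[uv[0],uv[1],1.]);o=-E[:3,:3].T@E[:3,3]
    return o,d/np.linalg.norm(d)
def atz(n,uv,z):
    o,d=ray(n,uv);return o+d*(z-o[2])/d[2]
def tri(rs):
    A=sum(np.eye(3)-np.outer(d,d) for o,d in rs);b=sum((np.eye(3)-np.outer(d,d))@o for o,d in rs)
    return np.linalg.solve(A,b)
def proj(n,p):
    c=robot.get_calibration(n);q=np.array(c["extrinsics"])[:3]@np.r_[p,1];q=np.array(c["K"])@q;return q[:2]/q[2]
E
python3 - <<'E'
import cv2,numpy as np
a=cv2.imread("pics/top0.png")[215:335,225:345]; cv2.imwrite("pics/topz.png",cv2.resize(a,None,fx=5,fy=5,interpolation=2))
a=cv2.imread("pics/scene0.png")[180:290,290:400]; cv2.imwrite("pics/scenez.png",cv2.resize(a,None,fx=5,fy=5,interpolation=2))
E
```

```text
(no output)
```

View pics/topz.png

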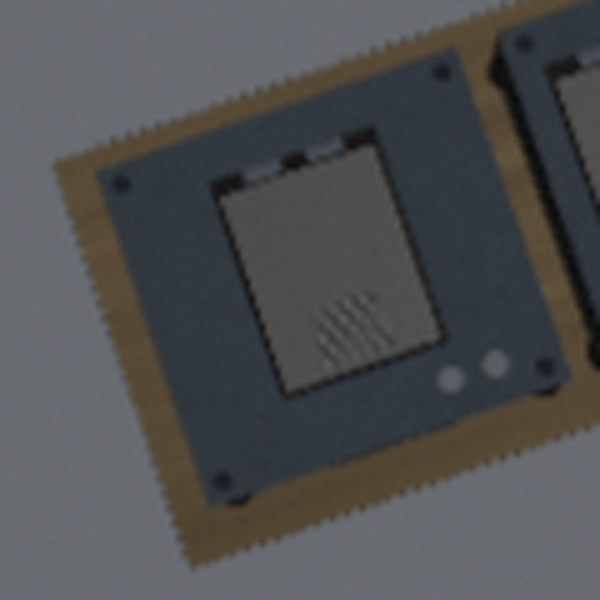

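View pics/scenez.png

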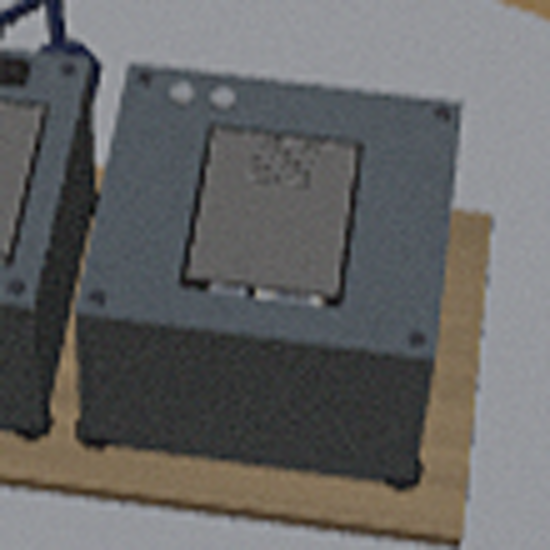

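In the zooms, the ribs are at about topz (352,330), which is top (295.3,280.9), and scene (346,212.6). The hinge clips are on the far edge. Next I'll triangulate the points and the hatch corners.

Run:
```python
from h import *
T=lambda x,y:(225+(x+.5)/5-.5,215+(y+.5)/5-.5)
S=lambda x,y:(290+(x+.5)/5-.5,180+(y+.5)/5-.5)
P={'rib':((352,330),(280,163)),'FL':((285,393),(358,145)),'FR':((443,338),(210,127)),'RL':((217,190),(337,300)),'RR':((375,140),(185,283)),
'sFL':((222,481),(443,113)),'sFR':((545,367),(146,77)),'sRL':((121,184),(417,339)),'sRR':((442,72),(97,297))}
for k,(t,s) in P.items():
    p=tri([ray('top',T(*t)),ray('scene',S(*s))]); print(k,p.round(4),'top@.107',atz('top',T(*t),.107).round(4)[:2],'scene@.107',atz('scene',S(*s),.107).round(4)[:2])
a=robot.sense(); from scipy.spatial.transform import Rotation as R
print(R.from_quat(a['tool_rot'],scalar_first=True).as_matrix().round(3))
print(robot.get_calibration('wrist'))
```

```text
rib [0.5118 0.0932 0.1093] top@.107 [0.5122 0.0925] scene@.107 [0.5097 0.0933]
FL [0.4891 0.1174 0.1102] top@.107 [0.4895 0.1168] scene@.107 [0.4863 0.1172]
FR [0.5087 0.06   0.1101] top@.107 [0.5091 0.0594] scene@.107 [0.5061 0.0595]
RL [0.5628 0.1426 0.1095] top@.107 [0.5635 0.1417] scene@.107 [0.5607 0.1431]
RR [0.581  0.0854 0.1059] top@.107 [0.5816 0.084 ] scene@.107 [0.5811 0.0872]
sFL [0.4575 0.1405 0.1101] top@.107 [0.4579 0.1396] scene@.107 [0.4544 0.1409]
sFR [0.4977 0.0237 0.1104] top@.107 [0.4984 0.0223] scene@.107 [0.4945 0.0235]
sRL [0.5652 0.1775 0.1096] top@.107 [0.5658 0.1767] scene@.107 [0.5629 0.178 ]
sRR [0.6057 0.0603 0.1104] top@.107 [0.6066 0.0593] scene@.107 [0.6031 0.0601]
[[ 0.411  0.    -0.912]
 [ 0.912  0.     0.411]
 [ 0.    -1.     0.   ]]
{'K': array([[371.64829954,   0.        , 322.01372356],
       [  0.        , 371.64829954, 244.80546785],
       [  0.        ,   0.        ,   1.        ]]), 'tool_from_camera': array([[ 9.99999718e-01, -2.82428599e-04, -6.96023383e-04,
        -1.02433523e-03],
       [ 5.76666595e-04, -3.05103345e-01,  9.52319073e-01,
        -1.24734662e-01],
       [-4.81321204e-04, -9.52319205e-01, -3.05103096e-01,
         7.85322871e-02],
       [ 0.00000000e+00,  0.00000000e+00,  0.00000000e+00,
         1.00000000e+00]])}
```

Both views agree: the press point is at about (0.512, 0.093, 0.108), with hatch yaw about 19°. I'll close the jaws along the hatch's y axis and lean the hand about 15° toward the robot. That way the fingertip's front edge presses the ribs and the hand stays clear of the swinging lid.

```bash
cat > goal.py <<'E'
from h import *
from scipy.spatial.transform import Rotation as R
h=np.array([.945,.327,0]);h/=np.linalg.norm(h)
t=np.radians(15)
y=np.cos(t)*np.array([0,0,-1.])+np.sin(t)*h
x=np.array([-h[1],h[0],0]);z=np.cross(x,y)
G=np.c_[x,y,z]
C=np.array([.512,.0932,.1085])
def go(up,tip=.019,C=C,ez=.011):
    s=robot.sense();M=R.from_quat(s['tool_rot'],scalar_first=True).as_matrix()
    p=C+np.array([0,0,up])-G@np.array([0,tip,ez])
    print('t',s['clock'],'pos',s['position'].round(4),'F',s['wrist_force'].round(1),'gap',round(s['finger_gap'],3),'tipedge',(s['position']+M@np.array([0,tip,ez])).round(4))
    print('target',p.round(4),'shift',(M.T@(p-s['position'])).round(4),'rv',np.degrees(R.from_matrix(M.T@G).as_rotvec()).round(2))
if __name__=='__main__':
    print(G.round(3)); go(.08); print(robot.tips_ahead)
E
python3 goal.py
```

```text
[[-0.327  0.245 -0.913]
 [ 0.945  0.085 -0.316]
 [ 0.    -0.966 -0.259]]
t 0.8 pos [0.257  0.5698 0.2504] F [0.  0.3 0.6] gap 0.998 tipedge [0.247  0.5743 0.2314]
target [0.5174 0.0951 0.2097] shift [-0.3256  0.0406 -0.4325] rv [-14.27 -43.12  -5.67]
0.019
```

drive_tool:
  series: "0 -0.025 0 -0.035 0 0 0;0 -0.05 0 -0.065 -2 -6 -0.8;0 -0.075 0 -0.1 -4 -12 -1.6;0 -0.1 0 -0.133 -5 -15 -2;0 -0.125 0 -0.166 -6 -18 -2.5;0 -0.15 0 -0.2 -8 -24 -3.2;0 -0.175 0 -0.233 -10 -30 -4;0 -0.2 0 -0.266 -12 -36 -5;0 -0.225 0 -0.3 -14.3 -43 -5.7;0 -0.25 0.0 -0.333 -14.3 -43.1 -5.7"
  force: 20

```text
clock: 1.63
position: [0.4564, 0.2035, 0.2503]
tool_rot: [-0.351, 0.459, 0.648, -0.497]
wrist_force: [0.4, 0.1, -0.4]
finger_gap: 0.003
```

```bash
python3 goal.py
```

```text
[[-0.327  0.245 -0.913]
 [ 0.945  0.085 -0.316]
 [ 0.    -0.966 -0.259]]
t 1.6333 pos [0.4564 0.2035 0.2503] F [ 0.4  0.1 -0.4] gap 0.003 tipedge [0.4511 0.2016 0.2291]
target [0.5174 0.0951 0.2097] shift [-0.1225  0.045  -0.0101] rv [ 0.05  0.37 -0.02]
0.019
```

drive_tool:
  series: "0 -0.03 0.011 -0.003 0 0.3 0;0 -0.06 0.022 -0.005 0 0.3 0;0 -0.09 0.034 -0.008 0 0.3 0;0 -0.123 0.045 -0.01 0 0.3 0;0 -0.123 0.045 -0.01 0 0.3 0;0 -0.123 0.045 -0.01 0 0.3 0"

```text
clock: 2.13
position: [0.5182, 0.0938, 0.2088]
tool_rot: [-0.356, 0.463, 0.644, -0.494]
wrist_force: [-0.3, 1.1, -0.1]
finger_gap: 0.004
```

Run:
```python
from goal import *
import cv2
go(.03)
c=robot.get_calibration('wrist')
s=robot.sense();M=R.from_quat(s['tool_rot'],scalar_first=True).as_matrix()
im=robot.snapshot('wrist');K=c['K'];E=np.linalg.inv(c['tool_from_camera'])
def wp(pt):
    q=E[:3,:3]@pt+E[:3,3];r=np.hypot(q[0],q[1]);th=np.arctan2(r,q[2]);return K[:2,2]+K[0,0]*th*q[:2]/r
print('press pred',wp(M.T@(C-s['position'])),'tips',wp(np.array([0,.019,.011])),wp(np.array([0,.019,-.011])))
cv2.imwrite('pics/w1.png',im[:,:,::-1])
print([(r['location'],r['score']) for r in robot.look_for('fuse_hatch_press','wrist')])
robot.snapshot('scene'); im=robot.snapshot('scene')
cv2.imwrite('pics/s1.png',cv2.resize(im[120:300,240:480,::-1],None,fx=3.3,fy=3.3))
```

```text
t 2.1333 pos [0.5182 0.0938 0.2088] F [-0.3  1.1 -0.1] gap 0.004 tipedge [0.5128 0.092  0.1876]
target [0.5174 0.0951 0.1597] shift [0.0014 0.0473 0.013 ] rv [-0.03 -0.62 -0.1 ]
press pred [325.13069958 207.89155251] tips [323.37560382 293.30052776] [323.31742829 336.99965359]
[([328.0, 232.0], 0.89)]
```

View pics/w1.png

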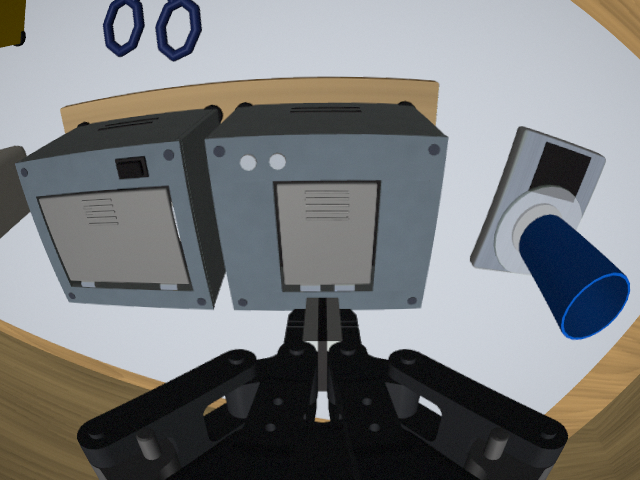

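View pics/s1.png

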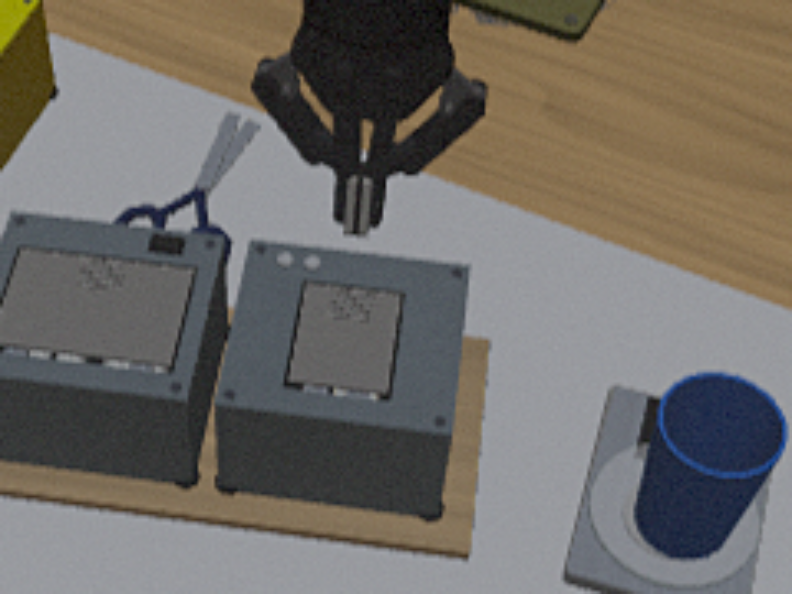

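The wrist view shows the ribs at (327,205) against a prediction of (325,208), and the fingertip on the centreline at (323,297). They agree to about 1.5 mm, so I'll descend.

drive_tool:
  series: "0 0.001 0.025 0.007 0 -0.5 0;0 0.002 0.047 0.013 0 -0.5 0;0 0.002 0.06 0.016 0 -0.5 0;0 0.002 0.066 0.0178 0 -0.5 0;0 0.002 0.066 0.0178 0 -0.5 0;0 0.002 0.066 0.0178 0 -0.5 0"

```text
clock: 2.83
position: [0.5161, 0.0998, 0.1436]
tool_rot: [-0.352, 0.458, 0.646, -0.499]
wrist_force: [-0.1, -0.7, 0.6]
finger_gap: 0.001
```

Run:
```python
from goal import *
import cv2
go(0)
im=robot.snapshot('wrist');cv2.imwrite('pics/w2.png',im[:,:,::-1])
im=robot.snapshot('scene')
cv2.imwrite('pics/s2.png',cv2.resize(im[150:270,280:440,::-1],None,fx=5,fy=5))
```

```text
t 2.8333 pos [0.5161 0.0998 0.1436] F [-0.1 -0.7  0.6] gap 0.001 tipedge [0.5106 0.0978 0.1224]
target [0.5174 0.0951 0.1297] shift [-0.0048  0.0134  0.0039] rv [-0.21  0.39 -0.02]
```

View pics/w2.png

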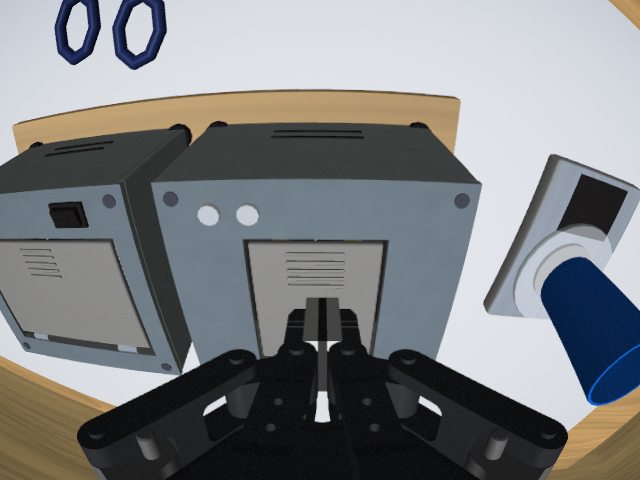

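View pics/s2.png

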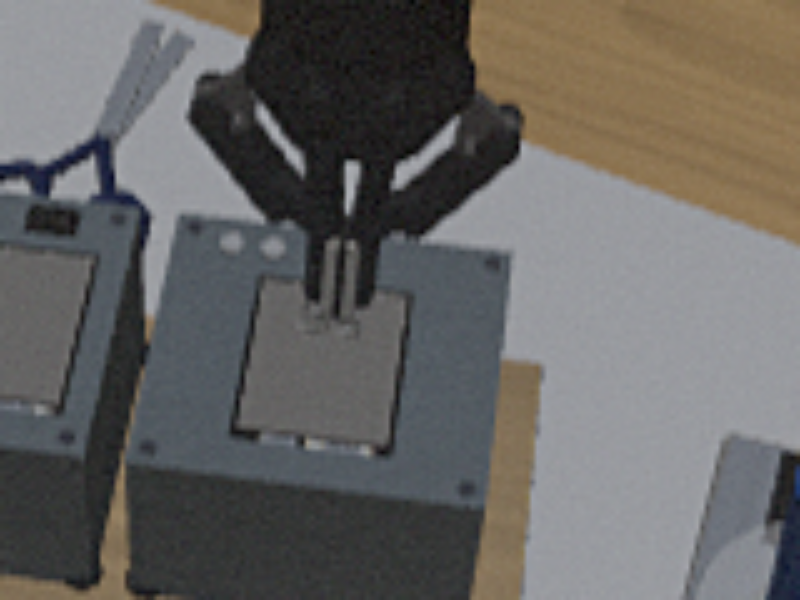

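The fingertip sits about 4 mm left of the ribs: rib centre at column 315, tip at 322. I'll correct that and come down 8 mm.

drive_tool:
  series: "0 -0.002 0.003 0.0008 0 0.4 0;0 -0.004 0.006 0.0016 0 0.4 0;0 -0.004 0.0077 0.002 0 0.4 0;0 -0.004 0.0077 0.002 0 0.4 0;0 -0.004 0.0077 0.002 0 0.4 0"

```text
clock: 3.35
position: [0.5175, 0.0945, 0.1359]
tool_rot: [-0.355, 0.46, 0.644, -0.497]
wrist_force: [0.4, 0.6, 0.5]
finger_gap: -0.001
```

Run:
```python
from goal import *
import cv2
go(0)
im=robot.snapshot('wrist');cv2.imwrite('pics/w3.png',cv2.resize(im[200:380,200:440,::-1],None,fx=3,fy=3))
```

```text
t 3.35 pos [0.5175 0.0945 0.1359] F [0.4 0.6 0.5] gap -0.001 tipedge [0.512  0.0926 0.1147]
target [0.5174 0.0951 0.1297] shift [0.0006 0.006  0.0015] rv [-0.25 -0.16 -0.05]
```

View pics/w3.png

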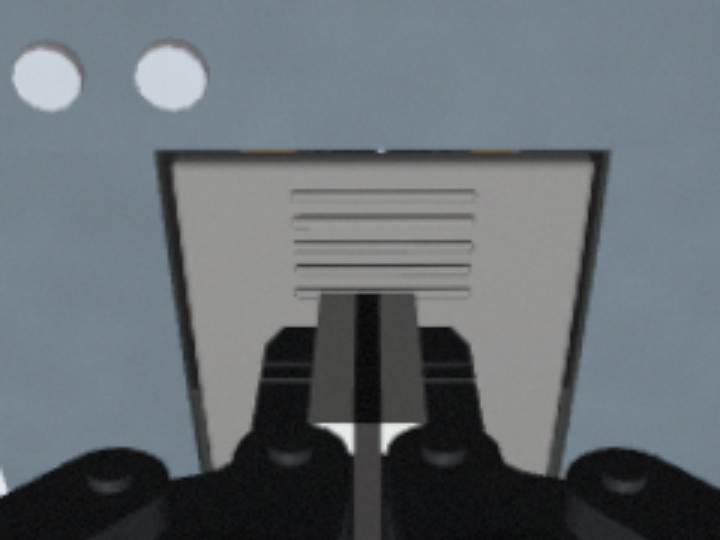

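Laterally centred now. The tip looks about 3 mm toward the hinge from the rib centre, so I'll move it 2.5 mm toward the robot while dropping 4 mm.

drive_tool:
  series: "0 0 0.001 0.0024 0 0 0;0 0 0.0033 0.0034 0 0 0;0 0 0.0033 0.0034 0 0 0;0 0 0.0033 0.0034 0 0 0"

```text
clock: 3.73
position: [0.5153, 0.0932, 0.1315]
tool_rot: [-0.355, 0.461, 0.644, -0.497]
wrist_force: [-0.3, 0.7, -0.1]
finger_gap: -0.001
```

Run:
```python
from goal import *
import cv2
go(0)
im=robot.snapshot('wrist');cv2.imwrite('pics/w4.png',cv2.resize(im[200:380,200:440,::-1],None,fx=3,fy=3))
```

```text
t 3.7333 pos [0.5153 0.0932 0.1315] F [-0.3  0.7 -0.1] gap -0.001 tipedge [0.5098 0.0913 0.1103]
target [0.5174 0.0951 0.1297] shift [ 0.0011  0.0024 -0.0021] rv [-0.27 -0.2  -0.07]
```

View pics/w4.png

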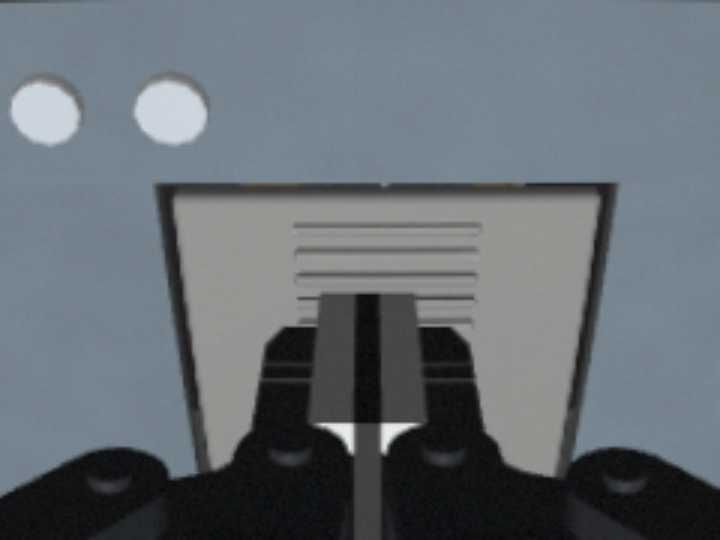

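The tip is over the third or fourth rib, about 2 mm above. Pressing down in small steps.

drive_tool:
  series: "0 0.001 0.001 0.0003 0 0 0;0 0.001 0.002 0.0006 0 0 0;0 0.001 0.003 0.0008 0 0 0;0 0.001 0.004 0.001 0 0 0;0 0.001 0.0048 0.0013 0 0 0;0 0.001 0.0048 0.0013 0 0 0"

```text
clock: 4.28
position: [0.5151, 0.0941, 0.1266]
tool_rot: [-0.355, 0.461, 0.644, -0.497]
wrist_force: [-1.5, -0.6, 4.2]
finger_gap: 0.001
```

```bash
python3 -c "
from goal import *
go(0)"
```

```text
t 4.2833 pos [0.5151 0.0941 0.1266] F [-1.5 -0.6  4.2] gap 0.001 tipedge [0.5096 0.0923 0.1055]
target [0.5174 0.0951 0.1297] shift [ 0.0001 -0.0023 -0.0032] rv [-0.23 -0.2  -0.07]
```

Contact at about 4 N, partly depressed. I'll continue until the stop shows up in the force.

drive_tool:
  series: "0 0 0.001 0.0003 0 0 0;0 0 0.002 0.0005 0 0 0;0 0 0.002 0.0005 0 0 0"

```text
clock: 4.53
position: [0.5151, 0.0941, 0.1245]
tool_rot: [-0.355, 0.461, 0.644, -0.497]
wrist_force: [-1.2, 0.5, 3.9]
finger_gap: -0.001
```

drive_tool:
  series: "0 0 0.0005 0.0001 0 0 0;0 0 0.001 0.0003 0 0 0;0 0 0.001 0.0003 0 0 0"

```text
clock: 4.78
position: [0.5151, 0.0941, 0.1234]
tool_rot: [-0.355, 0.461, 0.644, -0.497]
wrist_force: [-0.2, 0.2, 3.8]
finger_gap: -0.001
```

drive_tool:
  series: "0 0 0.0005 0.0001 0 0 0;0 0 0.001 0.0003 0 0 0;0 0 0.001 0.0003 0 0 0"

```text
clock: 5.03
position: [0.5151, 0.0942, 0.1228]
tool_rot: [-0.355, 0.461, 0.644, -0.497]
wrist_force: [-2.3, -0.1, 8.8]
finger_gap: -0.001
```

drive_tool:
  series: "0 0 0.0007 0.0002 0 0 0;0 0 0.0007 0.0002 0 0 0"

```text
clock: 5.2
position: [0.5152, 0.0942, 0.1225]
tool_rot: [-0.354, 0.461, 0.645, -0.496]
wrist_force: [-3.5, -0.0, 13.7]
finger_gap: 0.001
```

The force rises to 13.7 N with hardly any further travel, so it's on the rigid stop. Taking the hand away upwards and slightly toward the robot.

drive_tool:
  series: "0 0 -0.015 0 0 0 0;0 0 -0.05 0 0 0 0;0 0 -0.09 0 0 0 0;0 0 -0.13 0 0 0 0;0 0 -0.17 0 0 0 0;0 0 -0.2 0 0 0 0;0 0 -0.2 0 0 0 0;0 0 -0.2 0 0 0 0"

```text
clock: 5.87
position: [0.4664, 0.0782, 0.3187]
tool_rot: [-0.354, 0.461, 0.645, -0.496]
wrist_force: [0.5, -0.8, -0.6]
finger_gap: -0.004
```

Run:
```python
from goal import *
import cv2
go(0)
im=robot.snapshot('scene')
cv2.imwrite('pics/s5.png',cv2.resize(im[120:300,200:440,::-1],None,fx=3.3,fy=3.3))
```

```text
t 5.8667 pos [0.4664 0.0782 0.3187] F [ 0.5 -0.8 -0.6] gap -0.004 tipedge [0.461  0.0763 0.2976]
target [0.5174 0.0951 0.1297] shift [-0.0004  0.1965 -0.0032] rv [-0.06 -0.18 -0.11]
```

View pics/s5.png

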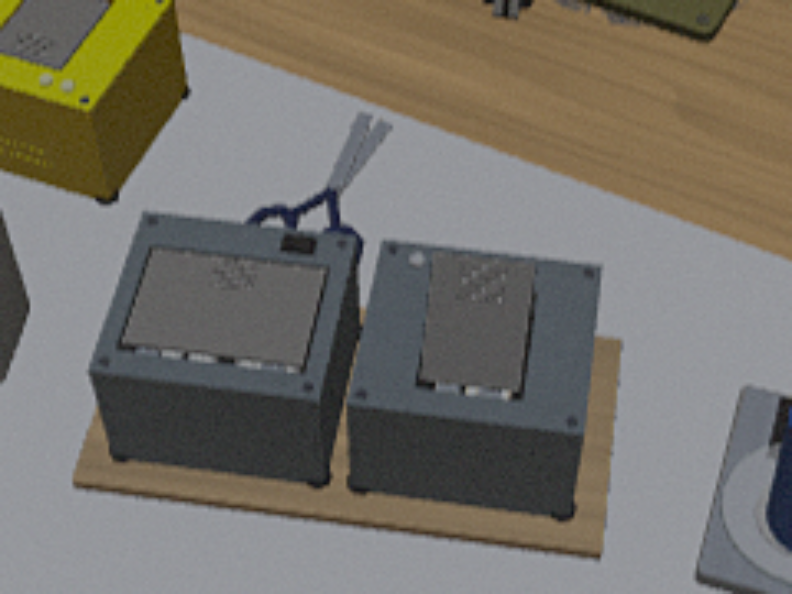

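The hatch is rising: its front edge now covers one of the two lamps, and the socket hatch is flush. I'll hold still with the hand clear while it opens.

drive_tool:
  series: "0 0 0 0 0 0 0;0 0 0 0 0 0 0;0 0 0 0 0 0 0;0 0 0 0 0 0 0;0 0 0 0 0 0 0;0 0 0 0 0 0 0;0 0 0 0 0 0 0;0 0 0 0 0 0 0;0 0 0 0 0 0 0;0 0 0 0 0 0 0"

```text
clock: 6.75
position: [0.4667, 0.0777, 0.3151]
tool_rot: [-0.355, 0.461, 0.644, -0.497]
wrist_force: [0.3, -0.2, 0.6]
finger_gap: 0.001
```

drive_tool:
  series: "0 0 0 0 0 0 0;0 0 0 0 0 0 0;0 0 0 0 0 0 0;0 0 0 0 0 0 0;0 0 0 0 0 0 0;0 0 0 0 0 0 0;0 0 0 0 0 0 0;0 0 0 0 0 0 0;0 0 0 0 0 0 0;0 0 0 0 0 0 0"

```text
clock: 7.58
position: [0.4667, 0.0776, 0.3151]
tool_rot: [-0.355, 0.461, 0.644, -0.497]
wrist_force: [-0.2, 0.4, 0.5]
finger_gap: 0.001
```

Run:
```python
from goal import *
import cv2
print(robot.sense()['clock'],robot.sense()['wrist_force'])
im=robot.snapshot('scene')
cv2.imwrite('pics/s6.png',cv2.resize(im[120:300,200:440,::-1],None,fx=3.3,fy=3.3))
```

```text
7.5833 [-0.19649584  0.35885228  0.51107752]
```

View pics/s6.png

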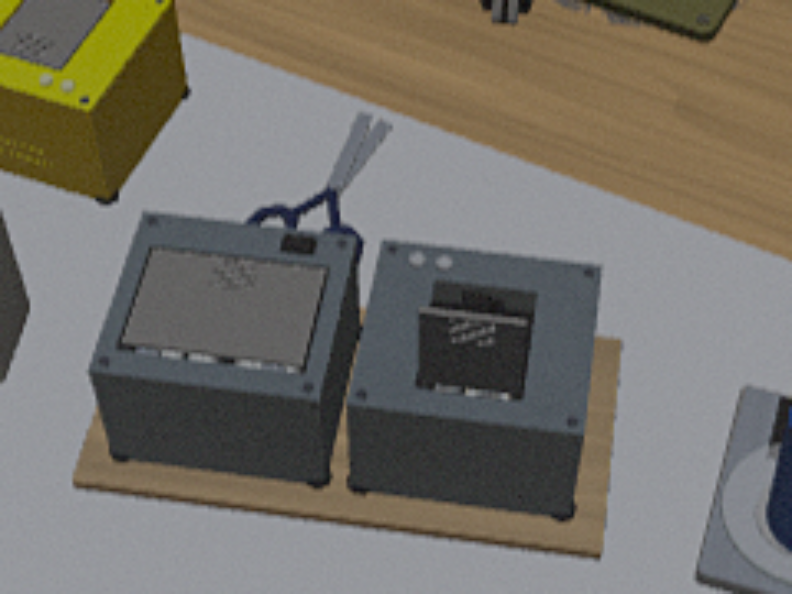

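The hatch now looks upright and the socket hatch is shut. I'll wait about 3 s more and compare.

drive_tool:
  series: "0 0 0 0 0 0 0;0 0 0 0 0 0 0;0 0 0 0 0 0 0;0 0 0 0 0 0 0;0 0 0 0 0 0 0;0 0 0 0 0 0 0;0 0 0 0 0 0 0;0 0 0 0 0 0 0;0 0 0 0 0 0 0;0 0 0 0 0 0 0"

```text
clock: 8.47
position: [0.4668, 0.0776, 0.3151]
tool_rot: [-0.355, 0.461, 0.644, -0.497]
wrist_force: [-0.2, 0.5, -0.1]
finger_gap: -0.0
```

drive_tool:
  series: "0 0 0 0 0 0 0;0 0 0 0 0 0 0;0 0 0 0 0 0 0;0 0 0 0 0 0 0;0 0 0 0 0 0 0;0 0 0 0 0 0 0;0 0 0 0 0 0 0;0 0 0 0 0 0 0;0 0 0 0 0 0 0;0 0 0 0 0 0 0"

```text
clock: 9.3
position: [0.4667, 0.0776, 0.3151]
tool_rot: [-0.355, 0.461, 0.644, -0.497]
wrist_force: [-0.9, 0.1, -0.2]
finger_gap: -0.005
```

drive_tool:
  series: "0 0 0 0 0 0 0;0 0 0 0 0 0 0;0 0 0 0 0 0 0;0 0 0 0 0 0 0;0 0 0 0 0 0 0;0 0 0 0 0 0 0;0 0 0 0 0 0 0;0 0 0 0 0 0 0;0 0 0 0 0 0 0;0 0 0 0 0 0 0"

```text
clock: 10.13
position: [0.4667, 0.0776, 0.3151]
tool_rot: [-0.355, 0.461, 0.644, -0.497]
wrist_force: [0.3, 0.6, -0.5]
finger_gap: -0.003
```

drive_tool:
  series: "0 0 0 0 0 0 0;0 0 0 0 0 0 0;0 0 0 0 0 0 0;0 0 0 0 0 0 0;0 0 0 0 0 0 0;0 0 0 0 0 0 0;0 0 0 0 0 0 0;0 0 0 0 0 0 0;0 0 0 0 0 0 0;0 0 0 0 0 0 0"

```text
clock: 10.97
position: [0.4667, 0.0776, 0.3151]
tool_rot: [-0.355, 0.461, 0.644, -0.497]
wrist_force: [-0.4, 0.6, 0.2]
finger_gap: 0.003
```

Run:
```python
from goal import *
import cv2
print(robot.sense()['clock'],robot.sense()['wrist_force'])
im=robot.snapshot('scene')
a=im[120:300,200:440,::-1]
cv2.imwrite('pics/s7.png',cv2.resize(a,None,fx=3.3,fy=3.3))
w=robot.snapshot('wrist');cv2.imwrite('pics/w7.png',w[:,:,::-1])
b=cv2.imread('pics/s6.png').astype(float);c=cv2.imread('pics/s7.png').astype(float)
d=cv2.blur(abs(b-c).mean(2),(15,15));print('max diff',d.max(),np.unravel_index(d.argmax(),d.shape))
# predicted front-edge mid of the lid for open angles, in crop pixels
hg=np.array([.5731,.1143,.106])
for th in (1.3,1.4,1.5,1.57,1.65):
    for s in (-.03,.03):
        p=hg+.080*(np.array([-np.cos(th)*h[0],-np.cos(th)*h[1],np.sin(th)]))+s*x
        print(th,((proj('scene',p)-[200,120])*3.3).round(0),end=' ')
    print()
```

```text
10.9667 [-0.36640606  0.63058159  0.17637343]
max diff 6.038518518518519 (np.int64(2), np.int64(524))
1.3 [421. 274.] 1.3 [528. 287.] 
1.4 [419. 283.] 1.4 [527. 296.] 
1.5 [417. 293.] 1.5 [526. 306.] 
1.57 [416. 300.] 1.57 [524. 313.] 
1.65 [414. 309.] 1.65 [523. 323.]
```

View pics/s7.png

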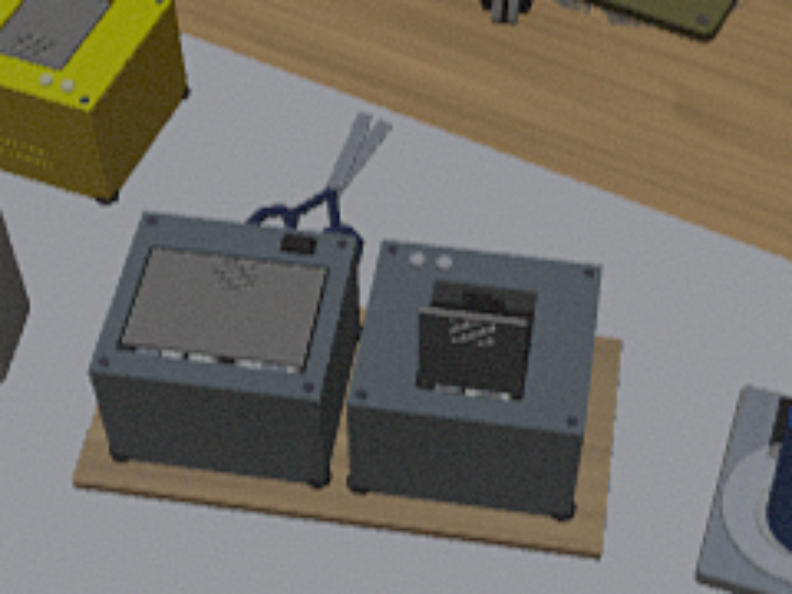

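View pics/w7.png

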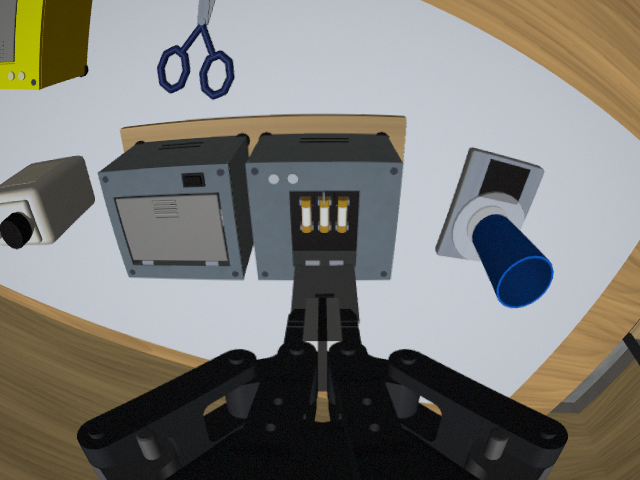

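The lid edge is at (418,308) to (527,321). The prediction for 1.65 rad is (414,309) to (523,323), so the hatch is fully open, and nothing has changed over 3.4 s. The fuses are visible, the socket hatch is flush and the wrist force is about zero. Handing in.

```bash
python3 -c "
from plant import robot
print(robot.sign_off(),robot.sense()['clock'])"
```

```text
the job is handed in; nothing more can be done
the job is handed in; nothing more can be done
```

The fuse hatch is open and the job is handed in. I pressed the ribbed spot once with the closed fingertips. It took about 4 N on the way down, rising to 13.7 N at the rigid stop. I then took the hand up and slightly back toward the robot, and the hatch sprang open by itself.

**Last checks, at about 11 s on the clock:**
- **Hatch angle:** the lid edge lies within about 4 px, in the enlarged scene picture, of where it should be at 1.65 rad. It did not move over the 3.4 s I waited, and the fuses show in the wrist picture.
- **Everything else:** the socket hatch is flush and shut. The boxes, canister, scale, cup and scissors show no shift in the pictures, though I did not re-measure the canister, scale and cup.
- **Hand:** it is clear, with no force on the wrist beyond noise.

**Disagreements:**
- Heights triangulated from the two fixed cameras came out 1 to 3 mm higher than the text says, about the calibration error.
- On the first descent the fingertip stood about 4 mm to one side of the ribs. I corrected this from the wrist picture before touching the hatch.

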